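# Switch on the puzzle-race timer and sign in its buzzers

## Robot

A 7-joint arm with a two-finger parallel gripper is mounted at the origin on the work surface. World frame = base frame: x ahead of the robot, y to its left, z up, the work surface at z = 0. Lengths are in m, angles in rad, forces in N, time in s.
With the tool pointing down it reaches from about 0.4 to 0.875 m from the base axis. Payload 19.3 kg.
Tool frame: the origin (TCP) lies between the finger pads; the fingertips stand 25 mm ahead of it and the grasp point (between the pads) lies 6 mm ahead of it; z points along the fingers, y is the line along which they close (so a half turn about z gives the same grasp; the last joint's range is limited). The gripper opens to 85 mm and grips with 20 to 120 N. Pads are 22 mm wide; open, the fingers measure 114 mm over their backs; the gripper's body (76 mm by 85 mm) begins 54 mm behind the grasp point. The pads swing forward as they close: fully open they stand 13 mm farther back than shut.
Start: joints at [1.18, 0.521, -0.036, 1.599, 0.021, 1.021, -0.113], TCP at [0.197, -0.593, 0.256] pointing down, gripper open.
Joint ranges: [-2.91, 2.91], [-0.3, 2.13], [-1.5, 1.42], [0.17, 2.43], [-1.26, 4.41], [0.16, 1.93], [-2.52, 2.52]. Speed limits (rad/s): [1.89, 1.89, 2.39, 2.39, 3.01, 3.01, 3.01].

## Interface

Orientations are given as a unit quaternion [x, y, z, w].
In Python, from rig import readout, eyes, robot gives the robot as it stands.
- The arm moves only by the tool send_rows, never from a script. Its argument "moves" is a list of rows, each an object with "xyz": the shift along the tool's x, y, z in cm, a list of three; "angular": the turn, a rotation vector about the tool's x, y, z in rad, a list of three; "fingers": the closure, from 0 (fully open) to 1 (shut). In form: [{"xyz": [x, y, z], "angular": [wx, wy, wz], "fingers": fingers}, ...]. A call has 1 to 20 rows; each row shifts and turns the commanded pose from where the row before left it, along the tool's axes as they then stand; what a row does not reach is not made up. A row lasts 1/10 s, in which the tool goes at most 50 mm and 8.59 degrees, less where a joint would pass 70% of its speed; a pose out of reach is approached as far as the arm can. A call with a gripper value outside its range is refused whole. The fingers move at their own pace and stop on an object; "force" is the grip in N (left out, the last holds). Time passes only in rows, so rows that do not move let the fingers close. It gives the time, the measured TCP pose, the force, the opening and the grip force at its end, in the units of the state.
- readout.get_state(): the state, without advancing time (a new reading comes with each control period).
- eyes.snapshot(name): name is "scene" or "side" or "wrist"; returns a dict with "img" (480x640x3 uint8, red, green, blue), "depth" (480x640 float32, m along the optical axis (not along the pixel's ray), 0 where there is no reading), "camera_matrix" (3x3 intrinsics, pixels), "k1" (the pictures are not rectified: a ray, as slopes to the right and down, at radius r is drawn at 1 + k1 r^2 times it, then the intrinsics apply), "world_from_camera" (4x4, takes a point from camera to world coordinates); the wrist camera has in their place "tool_from_camera" (4x4, takes a point from camera to tool coordinates, whose origin is the TCP and whose axes are the flange's). Camera axes: x right, y down, z forward; pixel columns grow to the right and rows downward; lengths in m; the calibration is good to about 2 mm. A picture is of the moment at which its call begins: read the wrist's pose just before it.
- robot.finish_job(): hands the job in; it is judged then, once.
The state is a dict: "t": time; "joints": joint angles; "joint_vel": joint speeds; "joint_efforts": joint torques, N m; "ee_pos": TCP position; "orientation": TCP orientation; "wrist_force": force on the tool from outside, world axes, zero at the start; "wrist_torque": the same for the moment, N m; "gripper_width": finger opening in m; "grasp_force": force on a finger pad.
Only numpy, scipy, OpenCV 4.12 (cv2) and the standard library are available. Lean on these libraries where they do the work, as an engineer would, in place of code of your own. Each camera call takes 0.05 s, during which the arm holds its last target. There are 200 camera calls.

## Task

Get the puzzle race ready: switch the timer on by pressing down the raised front end of its white rocker until it has tipped fully over, then press in the three players' buzzers from the smallest to the largest, each fully home so that it stays down before you go to the next. Only press with the fingertips: pick nothing up, and leave the timer, the buzzers and everything else standing where they are.

Things in the scene. Friction and masses are not known exactly. Their poses are not given: they have to be found in the camera images.
- timer: Puzzle timer: loose flat grey plastic case, 100 mm deep (x), 170 mm wide (y), 40 mm high, 0.6 to 1.2 kg, standing on the table; origin at the centre of its underside. Its own -x side is the front, turned roughly to the robot. Top: a dark display at the -y end, a white rocker at the +y end.
- rocker (a joint): Tilt of the timer's white rocker in rad: 0 = off (front end, towards the timer's -x, raised), 0.4 = fully over, on. Flat paddle 60 mm long (timer x), 34 mm wide (timer y), 12 mm thick, turning about a level axis through its middle, 50 mm above the table at timer (0, 0.050). Level at 0.2. Starts at 0 to 0.05. No spring: friction of 0.04 N m, it stays where it is left.
- rocker_press (a point): Point on the top face of the rocker, on its raised front end, 22 mm from the axis towards the timer's -x; about 60 mm above the table when off, 51 mm when on. Its frame is the paddle's: x along the paddle's length (away from the raised end), y across it, z out of its top face.
- small_buzzer: Smallest buzzer: loose round black base 60 mm in diameter and 24 mm high, with a white round flat push cap 36 mm in diameter on top; origin at the centre of its underside, on the table. About 0.24 kg, give or take a third.
- small_cap (a joint): How far this buzzer's cap is pressed down, in m: starts out at 0 to 0.001; 0.008 = fully home against a hard stop. About 3 N of friction, no spring: it stays where it is pushed.
- small_top (a point): Centre of the top face of the small buzzer's cap, 38 mm above the table when out, 30 mm when fully home (6 mm proud of the base).
- medium_buzzer: Middle-sized buzzer: loose round black base 80 mm in diameter and 28 mm high, with a white round flat push cap 56 mm in diameter on top; origin at the centre of its underside, on the table. About 0.34 kg, give or take a third.
- medium_cap (a joint): How far this buzzer's cap is pressed down, in m: starts out at 0 to 0.001; 0.008 = fully home against a hard stop. About 3 N of friction, no spring: it stays where it is pushed.
- medium_top (a point): Centre of the top face of the medium buzzer's cap, 42 mm above the table when out, 34 mm when fully home (6 mm proud of the base).
- large_buzzer: Largest buzzer: loose round black base 104 mm in diameter and 32 mm high, with a white round flat push cap 80 mm in diameter on top; origin at the centre of its underside, on the table. About 0.47 kg, give or take a third.
- large_cap (a joint): How far this buzzer's cap is pressed down, in m: starts out at 0 to 0.001; 0.008 = fully home against a hard stop. About 3 N of friction, no spring: it stays where it is pushed.
- large_top (a point): Centre of the top face of the large buzzer's cap, 46 mm above the table when out, 38 mm when fully home (6 mm proud of the base).
- piece_a: Bystander: loose blue wooden jigsaw piece, about 35 mm across, 6 mm thick; origin under its centre.
- piece_b: Bystander: loose brown jigsaw piece, about 35 mm across, 6 mm thick; origin under its centre.
- mug: Bystander: white mug, 80 mm in diameter, 90 mm high, handle towards its +y; origin under its centre.
- glue: Bystander: small white glue bottle, 40 mm in diameter, 100 mm high; origin under its centre.
- tin: Bystander: plain steel tin, 70 mm in diameter, 45 mm high; origin under its centre.
- tweezers: Bystander: flat steel tweezers lying along their own x, 110 mm long, 12 mm wide, 9 mm high; origin under the middle.
Not all that is in view belongs to the job. What is shaped like the small_buzzer but blue or yellow is not meant.

How it is judged:
By the outcome, as a careful person would: the job done as asked, in the order asked, and still so for the second after the job is handed in, with the robot touching nothing.
It also fails if it takes over 56 s, if anything falls off the work surface, if the arm or the gripper's body presses on something with over 40 N, if the wrist force passes 120 N, or if a joint passes its speed limit or range.

## Working session

There is one attempt and no reset: what is moved stays moved. The work goes in short steps, Python scripts to look and compute and a tool call to move; the robot and the scene stay as the last step left them, time stands still between calls to the robot, and variables do not carry over. Pictures are saved under pics/ and viewed, at most 10 in all, crops included, and the job is handed in when it is done.

Besides the shell and the picture viewer there is one more tool, called after "Request:" by a JSON object that holds its "fn" and its "kwargs". send_rows: Moves the arm, as the interface text tells. Its arguments: {"type":"object","properties":{"moves":{"type":"array","items":{"type":"object","properties":{"xyz":{"type":"array","items":{"type":"number"}},"angular":{"type":"array","items":{"type":"number"}},"fingers":{"type":"number"}}}},"force":{"type":"number"}},"required":["moves"]}

```bash
mkdir -p pics; cat > h.py <<'E'
import numpy as np,cv2,pickle
from rig import readout,eyes,robot
def snap(n):
    st=readout.get_state(); s=eyes.snapshot(n)
    s['st']=st
    if 'world_from_camera' not in s:
        from scipy.spatial.transform import Rotation as R
        T=np.eye(4);T[:3,:3]=R.from_quat(st['orientation']).as_matrix();T[:3,3]=st['ee_pos']
        s['world_from_camera']=T@s['tool_from_camera']
    pickle.dump(s,open(f'{n}.pkl','wb'));return s
def load(n): return pickle.load(open(f'{n}.pkl','rb'))
def ray(s,u,v):
    K=s['camera_matrix'];d=np.array([s['k1'],0,0,0,0],float)
    return cv2.undistortPoints(np.array([[[u,v]]],float),K,d)[0,0]
def onz(s,u,v,z):
    x,y=ray(s,u,v);T=s['world_from_camera'];r=T[:3,:3]@[x,y,1];o=T[:3,3]
    return o+r*(z-o[2])/r[2]
def dep(s,u,v):
    x,y=ray(s,u,v);d=s['depth'][int(round(v)),int(round(u))];T=s['world_from_camera']
    return T[:3,:3]@(np.array([x,y,1])*d)+T[:3,3]
E
python3 - <<'E'
from h import *
for n in('scene','side'):
    s=snap(n);cv2.imwrite(f'pics/{n}0.png',s['img'][:,:,::-1]);print(n,s['world_from_camera'].round(3).tolist(),s['k1'])
print(readout.get_state())
E
```

```text
scene [[0.55, 0.713, -0.434, 1.145], [0.835, -0.468, 0.289, -0.372], [0.003, -0.521, -0.853, 1.215], [0.0, 0.0, 0.0, 1.0]] 0.057287037206651785
side [[0.986, -0.085, 0.144, 0.383], [-0.166, -0.558, 0.813, -0.783], [0.011, -0.826, -0.564, 0.598], [0.0, 0.0, 0.0, 1.0]] -0.08015203258798323
{'t': 0.1, 'joints': array([ 1.17980201,  0.52195686, -0.03636089,  1.59995102,  0.02120615,
        1.02111315, -0.1127749 ]), 'joint_vel': array([ 0.00039187, -0.00254512,  0.00068404, -0.0031877 , -0.00080832,
       -0.00027379,  0.00139946]), 'joint_efforts': array([ 5.11451944e-03, -9.28478122e+01,  1.98419452e+00, -3.70526147e+01,
        1.80227176e-02,  5.45020681e-03,  1.81816672e-04]), 'ee_pos': array([ 0.19697145, -0.5928517 ,  0.25578137]), 'orientation': array([ 9.87160095e-01,  1.59733134e-01, -1.13883457e-04, -5.09036590e-04]), 'wrist_force': array([-0.27312293,  0.51839718,  0.69607885]), 'wrist_torque': array([ 0.02810047,  0.03358411, -0.07045625]), 'grasp_force': 0.0, 'gripper_width': 0.08543867427287213}
```

View pics/scene0.png

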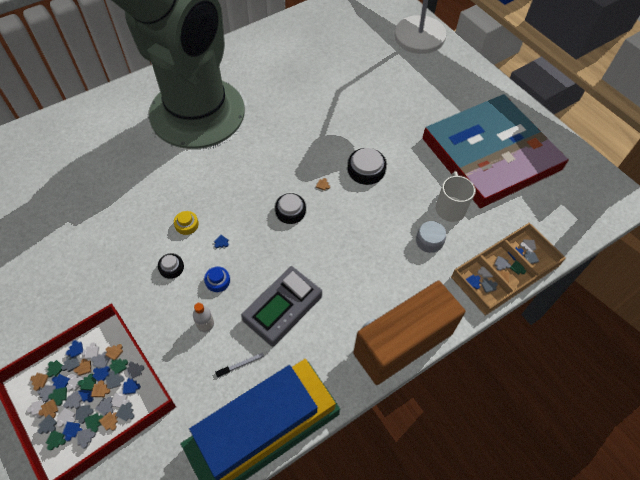

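View pics/side0.png

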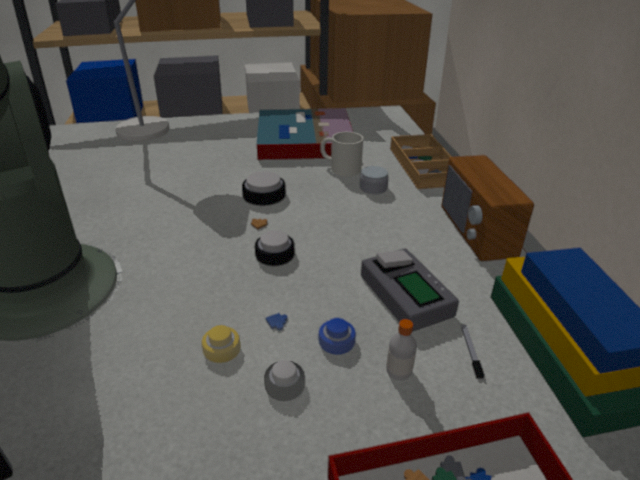

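The scene picture shows the timer at (283,305) with the white rocker at (297,286). The three black-based buzzers are small at (171,264), medium at (291,207) and large at (367,164). Two other things have the small buzzer's shape, the blue one at (217,279) and the yellow one at (186,221). The one meant is at (171,264), with a black base and a white cap. I'll confirm this in one enlarged crop.

```bash
python3 - <<'E'
from h import *
s=load('scene');c=s['img'][140:350,145:405,::-1]
cv2.imwrite('pics/crop1.png',cv2.resize(c,None,fx=2.8,fy=2.8,interpolation=cv2.INTER_CUBIC))
for n,u,v,z in(('small',170,262,.038),('med',291,203,.042),('large',367,160,.046),('rock',297,286,.052)):
    print(n,onz(s,u,v,z).round(4),dep(s,u,v).round(4))
E
```

```text
small [ 0.4271 -0.2872  0.038 ] [ 0.4269 -0.2872  0.0377]
med [0.443  0.0411 0.042 ] [0.4428 0.0413 0.0416]
large [0.4393 0.281  0.046 ] [0.4393 0.2809 0.046 ]
rock [ 0.651  -0.0746  0.052 ] [ 0.6517 -0.075   0.0538]
```

View pics/crop1.png

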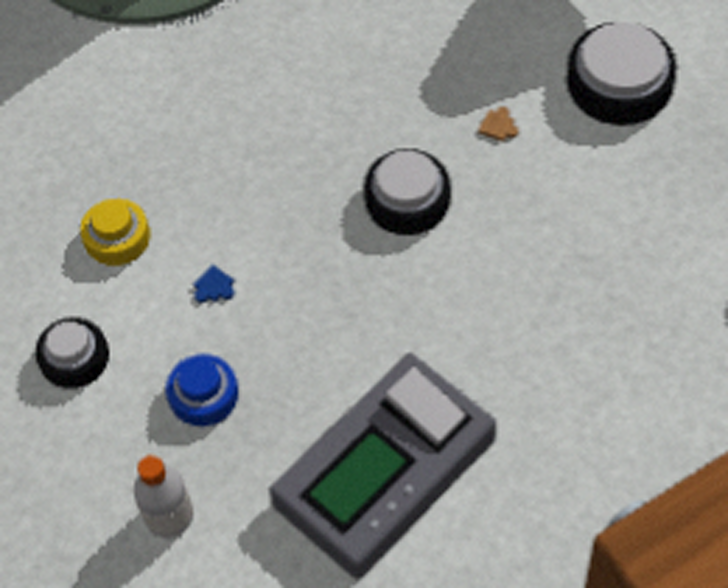

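The crop confirms it: the black base with white cap is at (70,341), while the blue (202,385) and yellow (115,225) ones are decoys. The rocker is at (427,405), at the end of the timer away from the display. Next I measure the timer's yaw, the rocker's tilt and the cap centres.

```bash
python3 - <<'E'
from h import *
s=load('scene');f=lambda p:(145+p[0]/2.8,140+p[1]/2.8)
C=[onz(s,*f(p),.04) for p in((410,353),(496,425),(355,570),(272,490))]
for c in C:print(c.round(4))
P=lambda a,b:(np.linalg.norm(b-a).round(4),np.arctan2(*(b-a)[[1,0]]).round(3))
print(P(C[0],C[1]),P(C[3],C[2]),P(C[3],C[0]),P(C[2],C[1]),np.mean(C,0))
for p in((414,366),(468,410),(438,446),(385,402)):print('rk',onz(s,*f(p),.053).round(4),dep(s,*f(p)).round(4))
for p in((404,384),(427,406),(453,428)):print('mid',dep(s,*f(p)).round(4))
# cap centroids from depth-derived heights
H,W=s['depth'].shape;u,v=np.meshgrid(np.arange(W),np.arange(H))
uv=cv2.undistortPoints(np.stack([u,v],-1).reshape(-1,1,2).astype(float),s['camera_matrix'],np.array([s['k1'],0,0,0,0.]))[:,0]
X=(np.c_[uv,np.ones(len(uv))]*s['depth'].reshape(-1,1))@s['world_from_camera'][:3,:3].T+s['world_from_camera'][:3,3]
for n,c,h,r in(('s',(.427,-.287),.038,.03),('m',(.443,.041),.042,.04),('l',(.439,.281),.046,.05)):
    m=(np.hypot(X[:,0]-c[0],X[:,1]-c[1])<r)&(X[:,2]>h-.004);q=X[m]
    print(n,m.sum(),(q.max(0)+q.min(0))/2,q.mean(0),np.ptp(q,0))
# anything tall near the small buzzer
m=(X[:,2]>.08)&(np.hypot(X[:,0]-.427,X[:,1]+.287)<.2);print(X[m].min(0),X[m].max(0))
E
```

```text
[ 0.5948 -0.0542  0.04  ]
[ 0.6899 -0.0312  0.04  ]
[ 0.7327 -0.1925  0.04  ]
[ 0.639 -0.213  0.04 ]
(np.float64(0.0979), np.float64(0.237)) (np.float64(0.0959), np.float64(0.215)) (np.float64(0.1648), np.float64(1.842)) (np.float64(0.1669), np.float64(1.83)) [ 0.66409875 -0.12275607  0.04      ]
rk [ 0.613  -0.0615  0.053 ] [ 0.6079 -0.0586  0.0419]
rk [ 0.6713 -0.0465  0.053 ] [ 0.665  -0.0422  0.0375]
rk [ 0.6848 -0.0845  0.053 ] [ 0.6803 -0.0817  0.0417]
rk [ 0.628  -0.0992  0.053 ] [ 0.6223 -0.0962  0.0403]
mid [ 0.6247 -0.0786  0.0577]
mid [ 0.6529 -0.0743  0.0601]
mid [ 0.6745 -0.0633  0.044 ]
s 156 [ 0.42344765 -0.28905244  0.0398059 ] [ 0.42279927 -0.2891439   0.03791301] [0.03844096 0.03431745 0.01158005]
m 312 [0.43906265 0.03918085 0.04397235] [0.43951389 0.03836311 0.04241759] [0.05629886 0.05669873 0.0116911 ]
l 544 [0.43783086 0.28178208 0.04813144] [0.43821865 0.28273763 0.04590606] [0.08011179 0.08220939 0.01218342]
[ 0.58555936 -0.29876212  0.08004339] [ 0.6072868  -0.28031744  0.10517719]
```

Request:
{"fn": "send_rows", "kwargs": {"moves": [{"xyz": [2.84,-1.75,0.4],"angular": [0,0,0],"fingers": 1},{"xyz": [2.84,-1.75,0.4],"angular": [0,0,0],"fingers": 1},{"xyz": [2.84,-1.75,0.4],"angular": [0,0,0],"fingers": 1},{"xyz": [2.84,-1.75,0.4],"angular": [0,0,0],"fingers": 1},{"xyz": [2.84,-1.75,0.4],"angular": [0,0,0],"fingers": 1},{"xyz": [2.84,-1.75,0.4],"angular": [0,0,0],"fingers": 1},{"xyz": [2.84,-1.75,0.4],"angular": [0,0,0],"fingers": 1},{"xyz": [2.84,-1.75,0.4],"angular": [0,0,0],"fingers": 1},{"xyz": [2.84,-1.75,0.4],"angular": [0,0,0],"fingers": 1},{"xyz": [2.84,-1.75,0.4],"angular": [0,0,0],"fingers": 1},{"xyz": [2.84,-1.75,0.4],"angular": [0,0,0],"fingers": 1},{"xyz": [2.84,-1.75,0.4],"angular": [0,0,0],"fingers": 1},{"xyz": [2.84,-1.75,0.4],"angular": [0,0,0],"fingers": 1},{"xyz": [2.84,-1.75,0.4],"angular": [0,0,0],"fingers": 1},{"xyz": [2.84,-1.75,0.4],"angular": [0,0,0],"fingers": 1},{"xyz": [2.84,-1.75,0.4],"angular": [0,0,0],"fingers": 1},{"xyz": [2.84,-1.75,0.4],"angular": [0,0,0],"fingers": 1},{"xyz": [2.84,-1.75,0.4],"angular": [0,0,0],"fingers": 1},{"xyz": [2.84,-1.75,0.4],"angular": [0,0,0],"fingers": 1},{"xyz": [2.84,-1.75,0.4],"angular": [0,0,0],"fingers": 1}]}}

```text
t: 2.1
ee_pos: [0.6263, -0.0807, 0.1758]
orientation: [0.987, 0.16, -0.0, -0.0]
wrist_force: [0.9, 0.3, -0.0]
gripper_width: 0.0001
grasp_force: 0.0
```

```bash
python3 - <<'E'
from h import *
s=snap('wrist');st=s['st'];print({k:np.round(st[k],4) for k in('t','joints','ee_pos','orientation','wrist_force','gripper_width')})
im=s['img'][:,:,::-1].copy();cv2.imwrite('pics/w1.png',im)
T=np.linalg.inv(s['world_from_camera'])
for p in((.652,-.0743,.056),(.6305,-.0796,.06),(.626,-.081,.06)):
    q=T@[*p,1];print(cv2.projectPoints(q[:3].reshape(1,3),np.zeros(3),np.zeros(3),s['camera_matrix'],np.array([s['k1'],0,0,0,0.]))[0].ravel())
E
```

```text
{'t': np.float64(2.1), 'joints': array([ 0.1228,  0.6226, -0.1326,  1.6487,  0.1005,  0.8776, -1.2995]), 'ee_pos': array([ 0.6263, -0.0807,  0.1758]), 'orientation': array([ 9.872e-01,  1.597e-01, -3.000e-04, -0.000e+00]), 'wrist_force': array([ 0.9416,  0.3352, -0.0401]), 'gripper_width': np.float64(0.0001)}
[322.03584827 206.00286119]
[319.58635597 237.05903004]
[319.46391675 243.28681598]
```

View pics/w1.png

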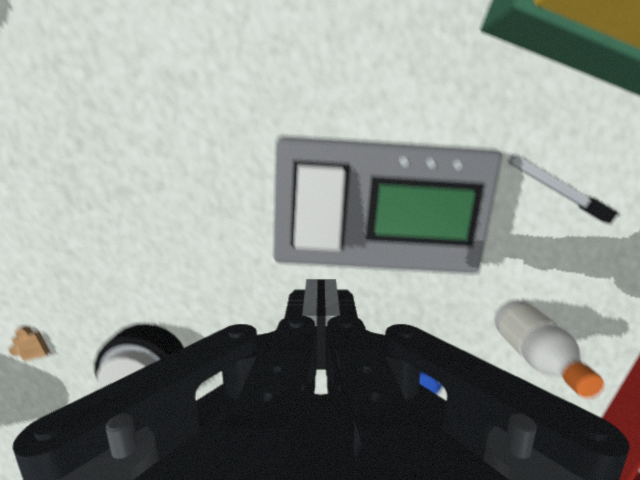

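The wrist picture shows the rocker centred at (319,207), with its front end at row 249. That is within 3 px of the prediction. I'll go straight down onto it.

Request:
{"fn": "send_rows", "kwargs": {"moves": [{"xyz": [0,-0.1,2],"angular": [0,0,0],"fingers": 1},{"xyz": [0,0,2],"angular": [0,0,0],"fingers": 1},{"xyz": [0,0,2],"angular": [0,0,0],"fingers": 1},{"xyz": [0,0,1.5],"angular": [0,0,0],"fingers": 1},{"xyz": [0,0,0.4],"angular": [0,0,0],"fingers": 1},{"xyz": [0,0,0.4],"angular": [0,0,0],"fingers": 1},{"xyz": [0,0,0.4],"angular": [0,0,0],"fingers": 1},{"xyz": [0,0,0.4],"angular": [0,0,0],"fingers": 1},{"xyz": [0,0,0.3],"angular": [0,0,0],"fingers": 1},{"xyz": [0,0,0.3],"angular": [0,0,0],"fingers": 1},{"xyz": [0,0,0],"angular": [0,0,0],"fingers": 1}]}}

```text
t: 3.25
ee_pos: [0.6253, -0.081, 0.0791]
orientation: [0.987, 0.16, -0.0, -0.0]
wrist_force: [-0.5, 0.8, 0.5]
gripper_width: 0.0001
grasp_force: 0.1
```

Request:
{"fn": "send_rows", "kwargs": {"moves": [{"xyz": [0,0,0.15],"angular": [0,0,0],"fingers": 1},{"xyz": [0,0,0.15],"angular": [0,0,0],"fingers": 1},{"xyz": [0,0,0],"angular": [0,0,0],"fingers": 1}]}}

```text
t: 3.55
ee_pos: [0.6255, -0.0811, 0.0774]
orientation: [0.987, 0.16, 0.0, 0.0]
wrist_force: [-9.6, -0.6, 21.7]
gripper_width: -0.0001
grasp_force: 11.3
```

Request:
{"fn": "send_rows", "kwargs": {"moves": [{"xyz": [0,0,-1],"angular": [0,0,0],"fingers": 1},{"xyz": [0,0,-3],"angular": [0,0,0],"fingers": 1},{"xyz": [0,0,-3],"angular": [0,0,0],"fingers": 1},{"xyz": [0,0,-3],"angular": [0,0,0],"fingers": 1},{"xyz": [0,0,0],"angular": [0,0,0],"fingers": 1}]}}

```text
t: 4.05
ee_pos: [0.6274, -0.081, 0.1805]
orientation: [0.987, 0.16, 0.003, 0.001]
wrist_force: [-0.6, 0.4, -0.3]
gripper_width: -0.0001
grasp_force: 0.0
```

```bash
python3 - <<'E'
from h import *
o=load('wrist')
s=snap('wrist');st=s['st'];print(st['ee_pos'],st['wrist_force'])
def prof(s):
    for v in(172,185,200,215,230,242): 
        print(v,np.median([dep(s,u,v) for u in range(308,332)],0).round(4))
print('before');prof(o);print('after');prof(s)
im=np.hstack([o['img'][110:300,200:520],s['img'][110:300,200:520]])[:,:,::-1]
cv2.imwrite('pics/w2.png',cv2.resize(im,None,fx=1.25,fy=1.25))
E
```

```text
[ 0.62736817 -0.08103639  0.18053083] [-0.55035283  0.39655626 -0.33947969]
before
172 [ 0.674  -0.0651  0.052 ]
185 [ 0.6654 -0.0679  0.0537]
200 [ 0.6556 -0.0712  0.0556]
215 [ 0.6455 -0.0746  0.0575]
230 [ 0.6355 -0.0779  0.0592]
242 [ 0.6274 -0.0806  0.0609]
after
172 [ 0.6758 -0.0654  0.0566]
185 [ 0.6676 -0.0682  0.061 ]
200 [ 0.6572 -0.0716  0.0588]
215 [ 0.6464 -0.0752  0.0567]
230 [ 0.6349 -0.079   0.0542]
242 [ 0.6254 -0.0822  0.0523]
```

View pics/w2.png

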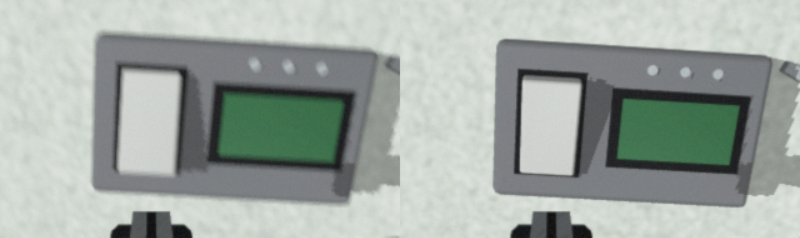

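The rocker has changed from a slope of -0.18 to about +0.2 with its stop felt at 22 N, and the timer has not moved. Next is the small buzzer.

Request:
{"fn": "send_rows", "kwargs": {"moves": [{"xyz": [-2.57,1.33,0],"angular": [0,0,0],"fingers": 1},{"xyz": [-2.57,1.33,0],"angular": [0,0,0],"fingers": 1},{"xyz": [-2.57,1.33,0],"angular": [0,0,0],"fingers": 1},{"xyz": [-2.57,1.33,0],"angular": [0,0,0],"fingers": 1},{"xyz": [-2.57,1.33,0],"angular": [0,0,0],"fingers": 1},{"xyz": [-2.57,1.33,0],"angular": [0,0,0],"fingers": 1},{"xyz": [-2.57,1.33,0.5],"angular": [0,0,0],"fingers": 1},{"xyz": [-2.57,1.33,0.5],"angular": [0,0,0],"fingers": 1},{"xyz": [-2.57,1.33,0.5],"angular": [0,0,0],"fingers": 1},{"xyz": [-2.57,1.33,0.5],"angular": [0,0,0],"fingers": 1},{"xyz": [0,0,0],"angular": [0,0,0],"fingers": 1},{"xyz": [0,0,0],"angular": [0,0,0],"fingers": 1}]}}

```text
t: 5.3
ee_pos: [0.4232, -0.2882, 0.1558]
orientation: [0.987, 0.159, -0.0, -0.0]
wrist_force: [0.4, 0.8, -1.0]
gripper_width: 0.0001
grasp_force: 0.0
```

```bash
python3 - <<'E'
from h import *
s=snap('wrist');cv2.imwrite('pics/w3.png',s['img'][:,:,::-1]);print(s['st']['ee_pos'],s['st']['orientation'])
T=np.linalg.inv(s['world_from_camera']);q=T@[.425,-.288,.038,1]
print(cv2.projectPoints(q[:3].reshape(1,3),np.zeros(3),np.zeros(3),s['camera_matrix'],np.array([s['k1'],0,0,0,0.]))[0].ravel())
E
```

```text
[ 0.42321059 -0.28824252  0.1558365 ] [ 9.87249084e-01  1.59182703e-01 -1.70132186e-04 -2.90196761e-04]
[319.77385629 239.72760833]
```

View pics/w3.png

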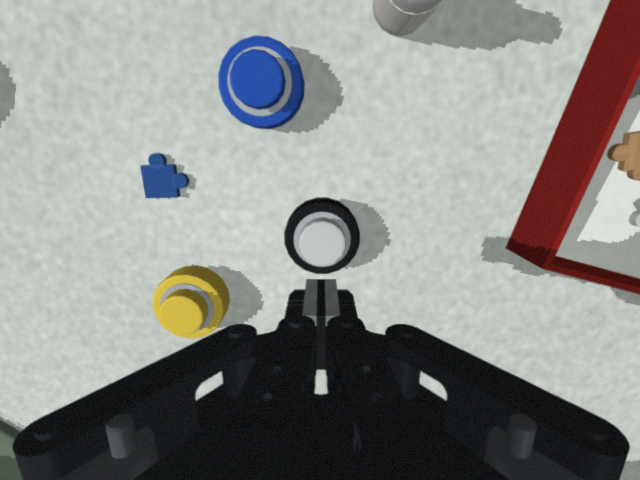

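The small cap's top is at (322,243), within 2 mm of straight below. I'll descend and press.

Request:
{"fn": "send_rows", "kwargs": {"moves": [{"xyz": [0,0,2.5],"angular": [0,0,0],"fingers": 1},{"xyz": [0,0,2.5],"angular": [0,0,0],"fingers": 1},{"xyz": [0,0,2.5],"angular": [0,0,0],"fingers": 1},{"xyz": [0,0,1.2],"angular": [0,0,0],"fingers": 1},{"xyz": [0,0,0.3],"angular": [0,0,0],"fingers": 1},{"xyz": [0,0,0.3],"angular": [0,0,0],"fingers": 1},{"xyz": [0,0,0.3],"angular": [0,0,0],"fingers": 1},{"xyz": [0,0,0.3],"angular": [0,0,0],"fingers": 1},{"xyz": [0,0,0.15],"angular": [0,0,0],"fingers": 1},{"xyz": [0,0,0],"angular": [0,0,0],"fingers": 1}]}}

```text
t: 6.35
ee_pos: [0.4237, -0.2883, 0.056]
orientation: [0.987, 0.16, 0.0, 0.0]
wrist_force: [0.3, 0.1, 0.4]
gripper_width: -0.0003
grasp_force: 0.3
```

Request:
{"fn": "send_rows", "kwargs": {"moves": [{"xyz": [0,0,0.15],"angular": [0,0,0],"fingers": 1},{"xyz": [0,0,0.15],"angular": [0,0,0],"fingers": 1},{"xyz": [0,0,0],"angular": [0,0,0],"fingers": 1}]}}

```text
t: 6.65
ee_pos: [0.4238, -0.2884, 0.0546]
orientation: [0.987, 0.16, 0.0, 0.001]
wrist_force: [-7.7, 6.9, 47.9]
gripper_width: 0.0002
grasp_force: 23.6
```

Home at the expected height, with the stop felt. I'll lift and go to the medium buzzer.

Request:
{"fn": "send_rows", "kwargs": {"moves": [{"xyz": [0,0,-1],"angular": [0,0,0],"fingers": 1},{"xyz": [0,0,-3],"angular": [0,0,0],"fingers": 1},{"xyz": [0,0,-3],"angular": [0,0,0],"fingers": 1},{"xyz": [0,0,-3],"angular": [0,0,0],"fingers": 1},{"xyz": [0,0,0],"angular": [0,0,0],"fingers": 1}]}}

```text
t: 7.15
ee_pos: [0.4246, -0.2892, 0.1561]
orientation: [0.987, 0.159, 0.002, 0.002]
wrist_force: [0.2, 0.2, -0.5]
gripper_width: -0.0002
grasp_force: 0.0
```

```bash
python3 - <<'E'
from h import *
s=snap('wrist');cv2.imwrite('pics/w4.png',s['img'][:,:,::-1]);print(s['st']['ee_pos'])
for n,p in(('cap',(322,243)),('cap',(322,236)),('base',(292,235)),('base',(352,235)),('tbl',(260,230)),('tbl',(280,160))):print(n,dep(s,*p).round(4))
E
```

```text
[ 0.42457288 -0.289175    0.1561036 ]
cap [ 0.4229 -0.2924  0.0305]
cap [ 0.4276 -0.2909  0.0284]
base [ 0.4208 -0.2689  0.0271]
base [ 0.435  -0.3128  0.0258]
tbl [ 0.4094 -0.2422  0.0014]
tbl [ 0.4697 -0.2418  0.0016]
```

Request:
{"fn": "send_rows", "kwargs": {"moves": [{"xyz": [0.99,-2.55,0],"angular": [0,0,0],"fingers": 1},{"xyz": [0.99,-2.55,0],"angular": [0,0,0],"fingers": 1},{"xyz": [0.99,-2.55,0],"angular": [0,0,0],"fingers": 1},{"xyz": [0.99,-2.55,0],"angular": [0,0,0],"fingers": 1},{"xyz": [0.99,-2.55,0],"angular": [0,0,0],"fingers": 1},{"xyz": [0.99,-2.55,0],"angular": [0,0,0],"fingers": 1},{"xyz": [0.99,-2.55,0],"angular": [0,0,0],"fingers": 1},{"xyz": [0.99,-2.55,0],"angular": [0,0,0],"fingers": 1},{"xyz": [0.99,-2.55,0],"angular": [0,0,0],"fingers": 1},{"xyz": [0.99,-2.55,0],"angular": [0,0,0],"fingers": 1},{"xyz": [0.99,-2.55,0],"angular": [0,0,0],"fingers": 1},{"xyz": [0.99,-2.55,0],"angular": [0,0,0],"fingers": 1},{"xyz": [0,0,0],"angular": [0,0,0],"fingers": 1},{"xyz": [0,0,0],"angular": [0,0,0],"fingers": 1}]}}

```text
t: 8.6
ee_pos: [0.4392, 0.0397, 0.1521]
orientation: [0.987, 0.16, -0.001, 0.0]
wrist_force: [-0.1, -0.2, -0.4]
gripper_width: -0.0001
grasp_force: 0.0
```

```bash
python3 - <<'E'
from h import *
s=snap('wrist');a=cv2.imread('pics/w4.png')
cv2.imwrite('pics/w5.png',np.hstack([a[130:330,160:480],s['img'][130:330,160:480,::-1]]));print(s['st']['ee_pos'],s['st']['orientation'])
E
```

```text
[0.43924209 0.03973262 0.1520767 ] [ 9.87073947e-01  1.60263875e-01 -7.14168614e-04  5.67056222e-05]
```

View pics/w5.png

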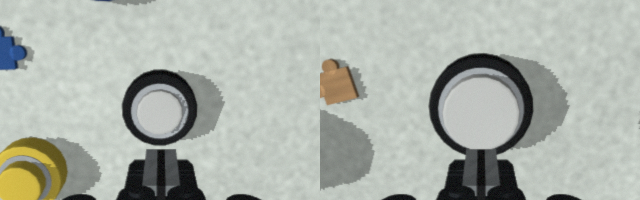

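On the left, the small cap sits low at 30 mm with its base unmoved. On the right, the medium cap is centred under the tips at full-frame pixel (320,245). I'll press it.

Request:
{"fn": "send_rows", "kwargs": {"moves": [{"xyz": [0,0,2.5],"angular": [0,0,0],"fingers": 1},{"xyz": [0,0,2.5],"angular": [0,0,0],"fingers": 1},{"xyz": [0,0,2.2],"angular": [0,0,0],"fingers": 1},{"xyz": [0,0,0.9],"angular": [0,0,0],"fingers": 1},{"xyz": [0,0,0.3],"angular": [0,0,0],"fingers": 1},{"xyz": [0,0,0.3],"angular": [0,0,0],"fingers": 1},{"xyz": [0,0,0.3],"angular": [0,0,0],"fingers": 1},{"xyz": [0,0,0.3],"angular": [0,0,0],"fingers": 1},{"xyz": [0,0,0.15],"angular": [0,0,0],"fingers": 1},{"xyz": [0,0,0],"angular": [0,0,0],"fingers": 1}]}}

```text
t: 9.65
ee_pos: [0.44, 0.0395, 0.0589]
orientation: [0.987, 0.16, 0.0, 0.0]
wrist_force: [-3.1, -2.1, 15.6]
gripper_width: -0.0004
grasp_force: 7.7
```

Request:
{"fn": "send_rows", "kwargs": {"moves": [{"xyz": [0,0,0.1],"angular": [0,0,0],"fingers": 1},{"xyz": [0,0,0],"angular": [0,0,0],"fingers": 1}]}}

```text
t: 9.85
ee_pos: [0.4401, 0.0395, 0.0586]
orientation: [0.987, 0.16, 0.001, 0.0]
wrist_force: [-8.2, -1.7, 42.8]
gripper_width: 0.0
grasp_force: 21.3
```

Request:
{"fn": "send_rows", "kwargs": {"moves": [{"xyz": [0,0,-1],"angular": [0,0,0],"fingers": 1},{"xyz": [0,0,-3],"angular": [0,0,0],"fingers": 1},{"xyz": [0,0,-3],"angular": [0,0,0],"fingers": 1},{"xyz": [0,0,-3],"angular": [0,0,0],"fingers": 1},{"xyz": [0,0,0],"angular": [0,0,0],"fingers": 1}]}}

```text
t: 10.35
ee_pos: [0.4414, 0.04, 0.1606]
orientation: [0.987, 0.16, 0.003, -0.0]
wrist_force: [-0.5, -0.0, -0.9]
gripper_width: -0.0005
grasp_force: 0.0
```

```bash
python3 - <<'E'
from h import *
s=snap('wrist');cv2.imwrite('pics/w6.png',s['img'][:,:,::-1]);print(s['st']['ee_pos'])
for n,p in(('cap',(320,245)),('cap',(310,235)),('base',(275,245)),('tbl',(240,200))):print(n,dep(s,*p).round(4))
E
```

```text
[0.44136405 0.03997762 0.16060389]
cap [0.4381 0.0382 0.0358]
cap [0.4432 0.0478 0.0356]
base [0.4249 0.0709 0.0281]
tbl [0.4446 0.1109 0.0014]
```

Request:
{"fn": "send_rows", "kwargs": {"moves": [{"xyz": [0.745,-2.3,0],"angular": [0,0,0],"fingers": 1},{"xyz": [0.745,-2.3,0],"angular": [0,0,0],"fingers": 1},{"xyz": [0.745,-2.3,0],"angular": [0,0,0],"fingers": 1},{"xyz": [0.745,-2.3,0],"angular": [0,0,0],"fingers": 1},{"xyz": [0.745,-2.3,0],"angular": [0,0,0],"fingers": 1},{"xyz": [0.745,-2.3,0],"angular": [0,0,0],"fingers": 1},{"xyz": [0.745,-2.3,0],"angular": [0,0,0],"fingers": 1},{"xyz": [0.745,-2.3,0],"angular": [0,0,0],"fingers": 1},{"xyz": [0.745,-2.3,0],"angular": [0,0,0],"fingers": 1},{"xyz": [0.745,-2.3,0],"angular": [0,0,0],"fingers": 1},{"xyz": [0,0,0],"angular": [0,0,0],"fingers": 1},{"xyz": [0,0,0],"angular": [0,0,0],"fingers": 1}]}}

```text
t: 11.6
ee_pos: [0.4375, 0.2813, 0.1565]
orientation: [0.987, 0.16, -0.001, 0.0]
wrist_force: [1.1, -0.6, -0.2]
gripper_width: 0.0001
grasp_force: 0.0
```

```bash
python3 - <<'E'
from h import *
s=snap('wrist');a=cv2.imread('pics/w6.png')
cv2.imwrite('pics/w7.png',np.hstack([a[130:330,160:480],s['img'][130:330,160:480,::-1]]));print(s['st']['ee_pos'],s['st']['orientation'],s['st']['joints'])
E
```

```text
[0.43745797 0.28132185 0.15646293] [ 9.87094566e-01  1.60137185e-01 -5.52102397e-04  3.07530354e-04] [-0.54962576  0.49947246 -0.1804689   1.95705488  0.13414994  0.69762637
 -2.06075053]
```

View pics/w7.png

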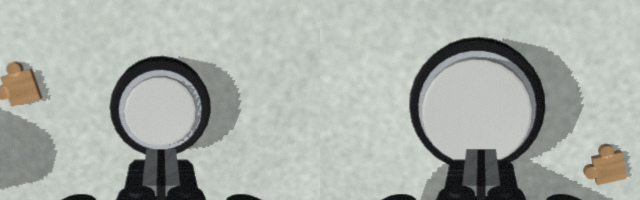

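The medium cap is down at 35 mm (+1.5 mm depth bias), and the large cap is centred within 2 mm. I'll press the large one.

Request:
{"fn": "send_rows", "kwargs": {"moves": [{"xyz": [0.1,-0.1,2.5],"angular": [0,0,0],"fingers": 1},{"xyz": [0,0,2.5],"angular": [0,0,0],"fingers": 1},{"xyz": [0,0,2.2],"angular": [0,0,0],"fingers": 1},{"xyz": [0,0,0.9],"angular": [0,0,0],"fingers": 1},{"xyz": [0,0,0.3],"angular": [0,0,0],"fingers": 1},{"xyz": [0,0,0.3],"angular": [0,0,0],"fingers": 1},{"xyz": [0,0,0.3],"angular": [0,0,0],"fingers": 1},{"xyz": [0,0,0.3],"angular": [0,0,0],"fingers": 1},{"xyz": [0,0,0.15],"angular": [0,0,0],"fingers": 1},{"xyz": [0,0,0],"angular": [0,0,0],"fingers": 1}]}}

```text
t: 12.65
ee_pos: [0.4389, 0.2827, 0.0631]
orientation: [0.987, 0.16, 0.0, -0.0]
wrist_force: [0.9, -0.9, 2.3]
gripper_width: -0.0002
grasp_force: 1.0
```

Request:
{"fn": "send_rows", "kwargs": {"moves": [{"xyz": [0,0,0.15],"angular": [0,0,0],"fingers": 1},{"xyz": [0,0,0.1],"angular": [0,0,0],"fingers": 1},{"xyz": [0,0,0],"angular": [0,0,0],"fingers": 1}]}}

```text
t: 12.95
ee_pos: [0.4391, 0.2828, 0.0625]
orientation: [0.987, 0.16, 0.001, -0.0]
wrist_force: [-9.4, -9.9, 54.7]
gripper_width: -0.0001
grasp_force: 27.2
```

Request:
{"fn": "send_rows", "kwargs": {"moves": [{"xyz": [0,0,-1],"angular": [0,0,0],"fingers": 1},{"xyz": [0,0,-3],"angular": [0,0,0],"fingers": 1},{"xyz": [0,0,-3],"angular": [0,0,0],"fingers": 1},{"xyz": [0,0,-3],"angular": [0,0,0],"fingers": 1},{"xyz": [0,0,0],"angular": [0,0,0],"fingers": 1},{"xyz": [0,0,0],"angular": [0,0,0],"fingers": 1}]}}

```text
t: 13.55
ee_pos: [0.4387, 0.2829, 0.1607]
orientation: [0.987, 0.16, 0.001, -0.0]
wrist_force: [-0.3, -0.4, -1.1]
gripper_width: 0.0001
grasp_force: 0.0
```

```bash
python3 - <<'E'
from h import *
o=load('scene');w=snap('wrist');print(w['st']['ee_pos'],w['st']['t'])
for p in((316,241),(290,230)):print('large',dep(w,*p).round(4))
s=snap('side');cv2.imwrite('pics/side1.png',s['img'][:,:,::-1])
E
```

```text
[0.43873218 0.28288414 0.16072574] 13.55
large [0.4377 0.2852 0.0385]
large [0.4398 0.3061 0.0392]
```

View pics/side1.png

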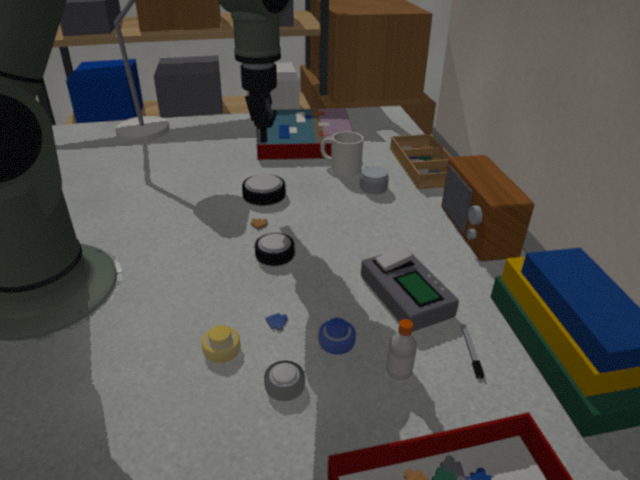

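The side picture shows the rocker at (393,260) tipped over. The three caps at (265,185), (275,243) and (285,375) are down, and nothing else has moved. I'll hand it in.

```bash
python3 -c "
from rig import robot
print(robot.finish_job())"
```

```text
the job is handed in; nothing more can be done
None
```

The job is handed in: the timer's rocker was tipped fully over first, then the small, medium and large buzzers were each pressed home, all in about 14 s and with nothing else seen to move.

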